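# Roll a guide roller onto the gauge plunger with the paddle

## Task

Take the paddle out of its holder and, with its blade, gently roll the steel roller along the track, over the low hump and against the gauge head's spring plunger until the plunger is fully in; keep it pressed firmly on its hard stop with about 10 N for about a second, never pushing harder than 15 N or touching the roller with the gripper. Then ease the paddle back slowly so that the roller is left lying between hump and plunger, and put the paddle back upright in its holder. Keep the roller on the track, do not let it shoot along, and leave the bin, screwdriver and jig where they are.

Things in the scene. Friction and masses are not known exactly. Their poses are not given: they have to be found in the camera images.
- track: Straight aluminium channel fixed to the bench, 400 mm long (its own y), 72 mm wide (x). Origin: centre of the underside. Level lane floor 12 mm above the bench, 52 mm wide between two cheeks whose tops are 24 mm above the bench; a 24 mm high end bar closes the -y end (its inner face at y = -192 mm). The roller is pushed towards the track's +y.
- head: Black gauge head fixed in the track near its +y end, axes parallel to the track's. Origin: on the lane floor, below the nominal plunger face. Housing y = +26 to +72 mm, 42 mm above the lane floor. Plunger: 20 mm steel disc, centre 15 mm above the lane floor; its face, when out, stands anywhere from y = -7 to +7 mm, set differently each time and not measured.
- hump_top (a point): Middle of the flat top (3 mm long) of the head's low hump across the lane, at the head's y = -35 mm. The hump is 2 mm high with 15 degree ramps 7.5 mm long on both sides (near foot at the head's y = -26 mm). The roller is to end between this near foot and the plunger.
- plunger_nominal (a point): Fixed point on the head, at its y = 0, 15 mm above the lane floor: the middle of the spring plunger's face at the nominal setting (does not move with the plunger). The plunger travels 6 mm along the head's +y to a rigid stop; its spring pushes back with 3 N at the start and 5 N at the end, the roller's drag adds up to 2.5 N. Let go suddenly, it can throw the roller back over the hump.
- roller: Steel roller, 30 mm diameter, 48 mm long, about 0.26 kg, lying across the track on the lane floor, free to roll. Origin: its centre, 15 mm above the lane floor. Its own x is its axis; y and z turn as it rolls.
- paddle: Push paddle, about 0.14 kg, 118 mm tall. Origin: centre of the lower edge of the blade, z up. Slippery white plastic blade 40 mm wide (x), 16 mm thick (y), z = 0 to 60 mm: both flat faces (+y and -y) push alike. Grey grip above it, 26 mm (x) by 20 mm (y), z = 60 to 118 mm. Stands in the holder at first, with its x and y along the holder's.
- holder: Black open-topped holder fixed to the bench, outside 62 mm (x) by 34.5 mm (y), 42 mm high. Origin: centre of the underside. Slot 48 mm (x) by 20.5 mm (y), its floor 7 mm above the bench; the paddle stands on this floor.
- bin: Blue open parts bin, 130 x 100 x 60 mm, a bystander. Origin: centre of the underside.
- driver: Yellow-handled screwdriver lying on the bench, a bystander.
- jig: Dark stepped assembly jig, 70 x 60 mm, with a white moulded part on top, a bystander. Origin: centre of the underside.

How it is judged (in metres and radians):
On the way, in this order (a step that is already met when the one before it is completed fails the run):
1. the paddle is lifted clear of its holder (z of paddle in the frame of holder above 0.044 m), for 0.1 s.
2. the paddle holds the roller on the gauge head with more than 6.5 N (the plunger on its hard stop) for 0.8 s (contact force between roller and head above 6.5 N and contact force between paddle and roller above 6.5 N and y of roller in the frame of head above -0.018 m), for 0.8 s.
At the end, for the whole second after the job is handed in: The roller lies still on the lane floor between hump and plunger (its centre 6 to 29 mm before the head's origin), and the paddle stands at rest in its holder, on the slot's floor (within 7 mm) and within 0.25 rad of upright (y of roller in the frame of head between -0.029 and -0.006 m and z of roller in the frame of head below 0.0165 m and linear speed of each of roller, paddle below 0.02 m/s and horizontal distance between paddle and holder below 0.012 m and z of paddle in the frame of holder below 0.014 m and angle between paddle's own z axis and vertical below 0.25 rad); the robot touches nothing.
It fails at once if the paddle pushes on the roller with more than 15 N (contact force between paddle and roller above 15 N).
It fails at once if the gripper touches the roller (contact force between any of the fingers, the arm and roller above 0.5 N).
It fails at once if the roller shoots along faster than 0.3 m/s (linear speed of roller above 0.3 m/s).
It fails at once if the roller leaves the track's lane (z of roller in the frame of track above 0.036 m or z of roller in the frame of track below 0.02 m).
It fails at once if the bin, screwdriver or jig is shifted by more than 15 mm (distance of any of bin, driver, jig from where it was at the start of the episode above 0.015 m).
It also fails if it takes over 72 s, if anything falls off the work surface, if the arm or the gripper's body presses on something with over 40 N, if the wrist force passes 120 N, or if a joint passes its speed limit or range.

## Robot

A 6-joint arm with a two-finger parallel gripper is mounted at the origin on the work surface. World frame = base frame: x ahead of the robot, y to its left, z up, the work surface at z = 0. Lengths are in mm, angles in rad, forces in N, time in s.
With the tool pointing down it reaches from about 425 to 1125 mm from the base axis. Payload 14.9 kg.
Tool frame: the origin (TCP) lies on the mounting face of the last link; the fingertips stand 191 mm ahead of it and the grasp point (between the pads) lies 172 mm ahead of it; z points along the fingers, y is the line along which they close (so a half turn about z gives the same grasp; the last joint's range is limited). The gripper opens to 91 mm and grips with 3 to 60 N. Pads are 32 mm wide; open, the fingers measure 118 mm over their backs; the gripper's body (76 mm by 178 mm) begins 60 mm behind the grasp point.
Start: joints at [1.18, 0.379, 1.734, -0, 1.028, -0.033], TCP at [245.158, 655.681, 404.732] pointing down, gripper open.
Joint ranges: [-2.77, 2.77], [-0.74, 2.19], [0, 2.66], [-1.06, 4.2], [0.31, 2.87], [-3.08, 3.08]. Speed limits (rad/s): [1.89, 1.89, 2.39, 3.14, 3.14, 3.14].

## Interface

Orientations are given as [roll, pitch, yaw] about the fixed x, y, z axes, in that order (R = Rz(yaw) Ry(pitch) Rx(roll)).
In Python, from station import r gives the robot as it stands.
- The arm moves only by the shell command python3 -m pendant [OPENING], which reads ROWS from standard input. ROWS is a JSON list that holds a single list of rows (three levels of brackets), with 1 to 10 rows, each of 6 numbers: dx, dy, dz in shares of the most that a row can go, 1 being 50 mm, then a rotation vector rx, ry, rz in parts of the range, where 1.0 means 4 rad; each row shifts and turns the commanded pose from where the row before left it, along the tool's axes as they then stand; what a row does not reach is not made up. A row lasts 1/10 s, in which the tool goes at most 50 mm and 0.15 rad, less where a joint would pass 70% of its speed; a pose out of reach is approached as far as the arm can. OPENING is the finger opening in mm, set as the command begins (- or left out keeps the last). The fingers move at their own pace and stop on an object; the grip force is fixed at half the most. Time passes only in rows, so rows that do not move let the fingers close. It prints the time, the measured TCP pose, the force, the opening and the grip force at its end. A shift or turn number past 1, either way, is cut back to 1. Input that does not fit is refused with a message, and nothing moves.
- r.observe(): the state, without advancing time (a new reading comes with each control period).
- r.snapshot(name): name is "scene" or "top"; returns a dict with "frame" (420x560x3 uint8, blue, green, red), "K" (3x3 intrinsics, pixels), "R" (3x3) and "t" (3): a world point X has camera coordinates R X + t. Camera axes: x right, y down, z forward; pixel columns grow to the right and rows downward; lengths in mm; the calibration is good to about 2 mm. A picture is of the moment at which its call begins. There is no depth.
- r.hand_in(): hands the job in; it is judged then, once.
The state is a dict: "t": time; "q": joint angles; "qd": joint speeds; "effort": joint torques, N m; "tcp_pos": TCP position; "tool_rot": TCP orientation; "wrist_force": force on the tool from outside, world axes, zero at the start; "ft_torque": the same for the moment, N m; "grip_width": finger opening in mm; "gripper_force": force on a finger pad.
Only numpy, scipy, OpenCV 4.12 (cv2) and the standard library are available. Lean on these libraries where they do the work, as an engineer would, in place of code of your own. Each camera call takes 0.05 s, during which the arm holds its last target. There are 200 camera calls.

## Working session

There is one attempt and no reset: what is moved stays moved. The work goes in short steps, Python scripts to look and compute and a shell command to move; the robot and the scene stay as the last step left them, time stands still between calls to the robot, and variables do not carry over. Pictures are saved under pics/ and viewed, at most 10 in all, crops included, and the job is handed in when it is done.

```bash
mkdir -p pics; python3 - <<'E'
from station import r
import cv2,numpy as np,pickle
d={}
for n in("scene","top"):
    s=r.snapshot(n);d[n]=s;cv2.imwrite(f"pics/{n}0.png",s["frame"])
    print(n,np.round(s["K"],1).tolist(),np.round(s["R"],3).tolist(),np.round(s["t"],1).tolist())
pickle.dump(d,open("s0.pkl","wb"))
print(r.observe())
E
```

```text
scene [[507.7, 0.0, 281.3], [0.0, 507.7, 207.8], [0.0, 0.0, 1.0]] [[0.808, 0.589, 0.0], [0.475, -0.652, -0.591], [-0.348, 0.478, -0.806]] [-388.0, -216.3, 1409.6]
top [[529.4, 0.0, 282.6], [0.0, 529.4, 203.9], [0.0, 0.0, 1.0]] [[-0.012, -1.0, -0.023], [-0.986, 0.015, -0.164], [0.164, 0.02, -0.986]] [16.1, 494.7, 1570.4]
{'t': 0.1, 'q': array([ 1.17970465e+00,  3.79343181e-01,  1.73472908e+00,  4.31290042e-05,
        1.02853050e+00, -3.33000990e-02]), 'qd': array([ 1.82182533e-03,  2.90481183e-05, -1.40124932e-03, -1.75159808e-03,
        6.43641344e-04,  2.41586791e-04]), 'effort': array([ 7.67733272e-04, -7.65030670e+01, -4.35293841e+01,  6.51960704e-02,
        3.97633261e-02,  3.93421317e-05]), 'tcp_pos': array([245.08060259, 655.50808545, 404.15948624]), 'tool_rot': array([-3.14058433e+00, -7.05293401e-05,  2.78377877e+00]), 'wrist_force': array([ 0.83050517, -0.42773889, -0.13972453]), 'ft_torque': array([-0.01750193,  0.00010824,  0.00198018]), 'gripper_force': 0.0, 'grip_width': 91.32329458365216}
```

View pics/top0.png

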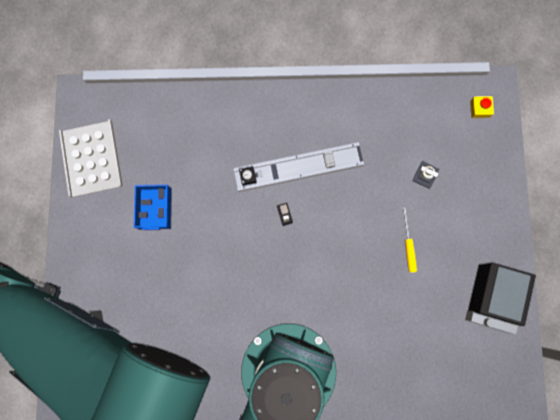

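View pics/scene0.png

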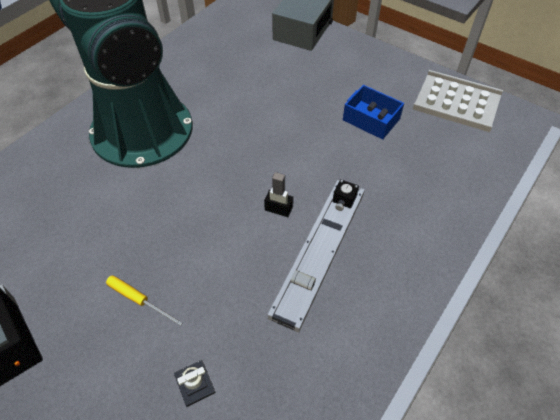

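The top view shows the track from (235,180) to (363,154), the head at (248,176), the hump at (275,172), the roller at (329,159) and the holder with paddle at (285,214). In the scene view the head is at (346,192), the roller at (302,281) and the paddle at (279,195). I'll take enlarged crops next.

```bash
python3 - <<'E'
import cv2,numpy as np,pickle
d=pickle.load(open("s0.pkl","rb"))
a=cv2.resize(d["top"]["frame"][135:235,225:375],None,fx=5.2,fy=5.2,interpolation=cv2.INTER_CUBIC)
cv2.imwrite("pics/topc.png",a)
b=cv2.resize(d["scene"]["frame"][165:340,250:380],None,fx=3.4,fy=3.4,interpolation=cv2.INTER_CUBIC)
cv2.imwrite("pics/scc.png",b)
E
```

```text
(no output)
```

View pics/topc.png

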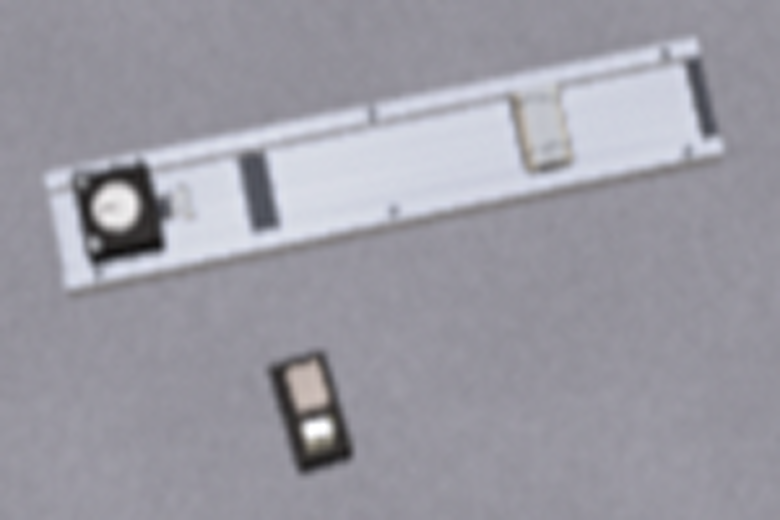

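View pics/scc.png

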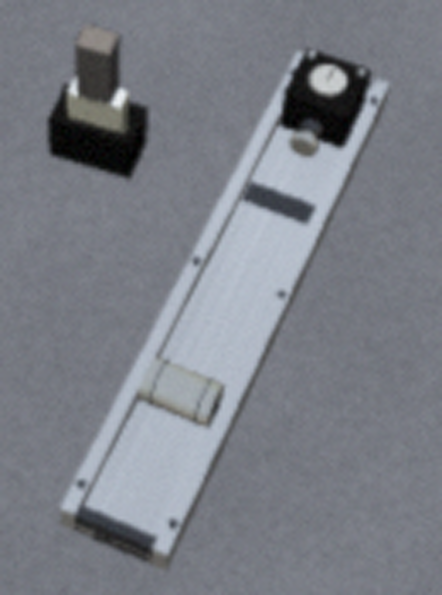

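The top crop shows the track corners at (45,172), (695,38), (724,155) and (68,292), the hump stripe centred at (258,191), the roller at (542,130), the holder rim at (268,365)–(352,457) and the grip top at (308,384). The scene crop shows the hump at (280,202), the roller at (183,390) and the grip top at (99,38). I'll cast rays through these, refining with masks.

```bash
cat > h.py <<'E'
import cv2,numpy as np,pickle
def ray(s,uv,z):
    uv=np.atleast_2d(np.asarray(uv,float));K,R,t=map(np.asarray,(s["K"],s["R"],s["t"]))
    d=(np.linalg.inv(K)@np.c_[uv,np.ones(len(uv))].T).T@R
    c=-R.T@t
    return c+d*((z-c[2])/d[:,2])[:,None]
E
python3 - <<'E'
from h import *
d=pickle.load(open("s0.pkl","rb"));np.set_printoptions(precision=1,suppress=True)
T=lambda p:np.array(p)/5.2+[225,135]-.4
S=lambda p:np.array(p)/3.4+[250,165]-.35
t,s=d["top"],d["scene"]
print("cam",-t["R"].T@t["t"],-s["R"].T@s["t"])
# dark components
for n,box,sc in(("top",(135,235,225,375),0),("scene",(165,340,250,380),0)):
    f=d[n]["frame"];g=cv2.cvtColor(f,cv2.COLOR_BGR2GRAY);m=np.zeros_like(g);y0,y1,x0,x1=box
    m[y0:y1,x0:x1]=(g[y0:y1,x0:x1]<100)*255
    k,l,st,c=cv2.connectedComponentsWithStats(m)
    for i in range(1,k):
        if st[i,4]>25:
            r=cv2.minAreaRect(np.argwhere(l==i)[:,::-1].astype(np.float32));print(n,st[i,4],c[i],np.array(r[0]),np.array(r[1]),r[2], "z13",ray(d[n],c[i],13)[0,:2])
    m[y0:y1,x0:x1]=(g[y0:y1,x0:x1]>175)*255
    k,l,st,c=cv2.connectedComponentsWithStats(m);i=1+st[1:,4].argmax();print(n,"track",st[i],c[i],cv2.minAreaRect(np.argwhere(l==i)[:,::-1].astype(np.float32)))
c=ray(t,T([(45,172),(695,38),(724,155),(68,292)]),24);print("track top",c,c.mean(0));v=(c[0]+c[3]-c[1]-c[2])/2;print(np.linalg.norm(v),np.degrees(np.arctan2(v[1],v[0])))
c=ray(s,S([(300,50),(390,85),(165,553),(64,512)]),24);print("track sc",c,c.mean(0));v=(c[0]+c[1]-c[3]-c[2])/2;print(np.linalg.norm(v),np.degrees(np.arctan2(v[1],v[0])))
print("hump",ray(t,T((258,191)),14),ray(s,S((279,202)),14))
print("plunger top",ray(t,T((188,203)),37),"face sc",ray(s,S((303,145)),27))
print("roller",ray(t,T((542,128)),42),ray(t,T((542,128)),27),"sc",ray(s,S((183,386)),34))
c=ray(t,T([(268,365),(325,350),(352,457),(302,474)]),42);print("holder",c,c.mean(0));v=(c[0]+c[1]-c[2]-c[3])/2;print(np.linalg.norm(v),np.degrees(np.arctan2(v[1],v[0])))
c=ray(t,T([(285,365),(322,358),(330,402),(295,410)]),125);print("grip",c,c.mean(0));v=(c[0]+c[1]-c[2]-c[3])/2;print(np.linalg.norm(v),np.degrees(np.arctan2(v[1],v[0])))
print("grip sc",ray(s,S((99,38)),125))
E
```

```text
cam [ 229.8  -23.5 1630.3] [ 907.  -586.4 1008.9]
top 28 [359.4 153. ] [359.6 153.4] [13.6  1.9] 75.96376037597656 z13 [ 657.7 -232.9]
top 49 [274.3 171.3] [274.4 171.3] [13.3  3.3] 78.69007110595703 z13 [603.4  34.6]
top 163 [248.3 176.2] [248.2 175.4] [16.9 15.9] 77.00537872314453 z13 [589.1 116.4]
top 143 [284.4 215.4] [284.4 213.9] [21.6 11.1] 73.3007583618164 z13 [463.5   4.9]
top track [ 245  144  119   45 2173] [306.4 164.5] ((301.88336181640625, 164.9456329345703), (22.918663024902344, 120.82512664794922), 78.11134338378906)
scene 189 [278.2 185.9] [278.5 185.5] [19. 13.] 90.0 z13 [430.9  54.5]
scene 440 [345.1 194.1] [345.2 193.1] [22.3 24.9] 21.03750991821289 z13 [580.3 131.3]
scene 474 [278.7 205.5] [278.3 203.3] [29.8 22.4] 15.945394515991211 z13 [467.8   6. ]
scene 105 [331.4 224.2] [331.4 224.3] [19.9  5.1] 20.556045532226562 z13 [601.9  35. ]
scene 319 [295.6 310.5] [315.3 291.3] [ 31.4 104. ] 43.814735412597656 z13 [ 660.5 -196.1]
scene track [ 276  196   84  131 2518] [314.9 263.8] ((317.24383544921875, 256.11041259765625), (26.355758666992188, 143.59742736816406), 2
[... 167 characters left out ...]
.04677380071928
track sc [[ 544.6  152.6   24. ]
 [ 615.   163.3   24. ]
 [ 689.  -227.8   24. ]
 [ 623.8 -242.5   24. ]] [618.1 -38.6  24. ]
400.4774840088775 101.0192501230533
hump [[603.1  35.   14. ]] [[602.6  35.2  14. ]]
plunger top [[591.2  75.7  37. ]] face sc [[593.8  78.2  27. ]]
roller [[ 632.  -134.7   42. ]] [[ 635.8 -135.7   27. ]] sc [[ 636.1 -132.7   34. ]]
holder [[492.3  29.   42. ]
 [500.7  -4.4  42. ]
 [437.3 -19.3  42. ]
 [427.8   9.9  42. ]] [464.5   3.8  42. ]
66.14775775312296 14.90446801903285
grip [[478.4  16.9 125. ]
 [482.   -3.7 125. ]
 [457.3  -7.8 125. ]
 [453.1  11.6 125. ]] [467.7   4.2 125. ]
25.45284764802436 10.607053705225354
grip sc [[468.1   6.8 125. ]]
```

Units first: shifts go in shares of 50 mm and turns go in shares of 4 rad. So -48 mm is -0.96, -4 mm is -0.08, -0.12 rad / 4 = -0.03.

```bash
cat >> h.py <<'E'
from scipy.spatial.transform import Rotation as Ro
def delta(p,yaw):  # grasp-point target (mm), tool yaw deg -> tool-axis delta
    from station import r
    o=r.observe();R=Ro.from_euler("xyz",o["tool_rot"]);g=o["tcp_pos"]+R.as_matrix()[:,2]*172
    W=Ro.from_euler("xyz",[180,0,yaw],degrees=True)
    print("t",round(o["t"],2),"grasp",g.round(1),"yaw",np.degrees(o["tool_rot"][2]).round(2),"d tool",(R.as_matrix().T@(np.array(p)-g)).round(1),"rot",(R.inv()*W).as_rotvec().round(4),"F",o["wrist_force"].round(1),"w",round(o["grip_width"],1))
E
echo '[[[0,0,0,0,0,-0.03],[0,0,0,0,0,-0.03],[0,0,0,0,0,-0.03],[0,0,0,0,0,-0.03],[0,0,0,0,0,-0.03],[-0.08,-0.96,0.08,0,0,0],[-0.08,-0.96,0.08,0,0,0],[-0.08,-0.96,0.08,0,0,0],[-0.08,-0.96,0.08,0,0,0],[-0.08,-0.96,0.08,0,0,0]]]' | python3 -m pendant 60
echo '[[[-0.08,-0.96,0.08,0,0,0],[-0.08,-0.96,0.08,0,0,0],[-0.08,-0.96,0.08,0,0,0],[-0.08,-0.96,0.08,0,0,0],[-0.08,-0.96,0.08,0,0,0],[-0.08,-0.96,0.08,0,0,0],[-0.08,-0.96,0.08,0,0,0],[-0.08,-0.96,0.08,0,0,0],[0,0,0,0,0,0]]]' | python3 -m pendant
python3 -c "
from h import *
delta([467,4.8,160],194)"
```

```text
t: 1.1
tcp_pos: [322.2, 425.6, 384.4]
tool_rot: [-3.141, -0.0, -2.899]
wrist_force: [1.0, 0.7, 0.7]
grip_width: 59.8
gripper_force: 0.0
t: 2.0
tcp_pos: [446.3, 58.3, 352.4]
tool_rot: [-3.141, -0.0, -2.904]
wrist_force: [0.2, 1.1, 0.3]
grip_width: 60.0
gripper_force: 0.0
t 2.0 grasp [446.3  58.2 180.4] yaw -166.41 d tool [ -7.6 -56.8  20.5] rot [-0.0005 -0.0002 -0.0071] F [0.2 1.1 0.3] w 60.0
```

Converted, 35 mm is 0.7, -28.4 mm is -0.568, -0.007 rad / 4 = -0.0018.

```bash
echo '[[[-0.076,-0.568,0.2,0,0,-0.0018],[-0.076,-0.568,0.2,0,0,0],[0,0,0.7,0,0,0],[0,0,0.5,0,0,0],[0,0,0.2,0,0,0],[0,0,0,0,0,0]]]' | python3 -m pendant
python3 -c "
from h import *
delta([467,4.8,90],194)
from station import r
cv2.imwrite('pics/g1.png',cv2.resize(r.snapshot('scene')['frame'][100:260,200:400],None,fx=4,fy=3.7))"
```

```text
t: 2.6
tcp_pos: [466.1, 9.5, 261.8]
tool_rot: [3.141, -0.002, -2.892]
wrist_force: [-0.8, 0.5, 0.9]
grip_width: 60.2
gripper_force: 0.0
t 2.6 grasp [465.6   9.6  89.8] yaw -165.7 d tool [-0.2 -4.9 -0.2] rot [ 0.0007 -0.0024  0.0053] F [-0.8  0.5  0.9] w 60.2
```

View pics/g1.png

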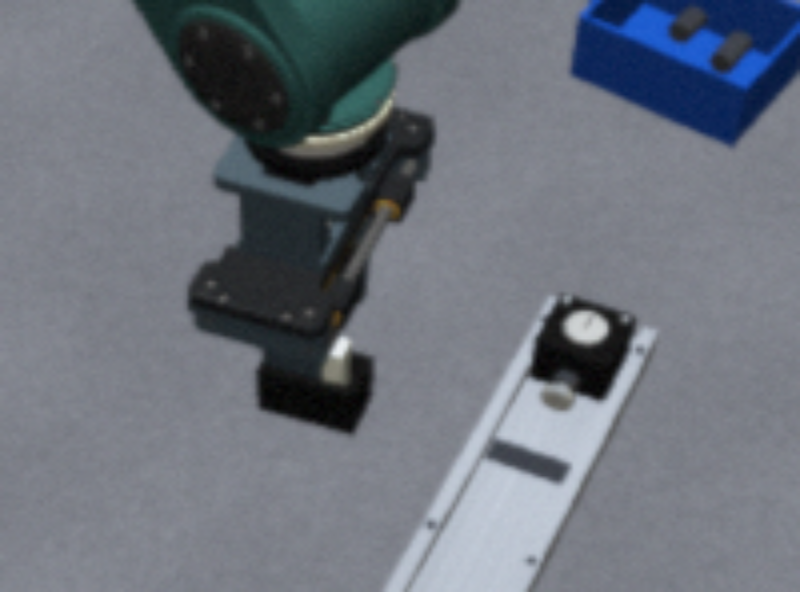

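The fingers straddle the grip above the holder (around 320,360 in the crop) without contact. Next I centre and close.

Converted, -4.5 mm is -0.09, 1 mm is 0.02, 0.004 rad / 4 = 0.001.

```bash
echo '[[[0,-0.09,0.02,0,0,0.001],[0,0,0,0,0,0],[0,0,0,0,0,0]]]' | python3 -m pendant
echo '[[[0,0,0,0,0,0],[0,0,0,0,0,0],[0,0,0,0,0,0],[0,0,0,0,0,0],[0,0,0,0,0,0],[0,0,0,0,0,0],[0,0,0,0,0,0],[0,0,0,0,0,0]]]' | python3 -m pendant 0
python3 -c "
from h import *
delta([467,4.8,90],194)"
```

```text
t: 2.95
tcp_pos: [467.9, 4.7, 262.5]
tool_rot: [-3.141, 0.001, -2.897]
wrist_force: [0.2, -1.2, 0.2]
grip_width: 60.0
gripper_force: 0.0
t: 3.75
tcp_pos: [467.6, 4.8, 261.7]
tool_rot: [3.142, -0.0, -2.896]
wrist_force: [-0.4, -0.3, -0.2]
grip_width: 20.0
gripper_force: 30.0
t 3.75 grasp [467.6   4.8  89.7] yaw -165.95 d tool [ 0.6  0.2 -0.3] rot [ 0.     -0.      0.0009] F [-0.4 -0.3 -0.2] w 20.0
```

Converted, -20 mm is -0.4, -15 mm is -0.3, 0.026 rad / 4 = 0.0065.

```bash
echo '[[[0,0,-0.1,0,0,0],[0,0,-0.3,0,0,0],[0,0,-0.4,0,0,0],[0,0,-0.4,0,0,0],[0,0,-0.2,0,0,0],[0,0,0,0,0,0.0065],[0,0,0,0,0,0.0065]]]' | python3 -m pendant
python3 -c "
from h import *
delta([644.7,-181.9,130],191.03)"
```

```text
t: 4.45
tcp_pos: [467.4, 4.8, 331.3]
tool_rot: [3.142, -0.0, -2.951]
wrist_force: [-0.8, -0.7, -2.0]
grip_width: 19.9
gripper_force: 30.0
t 4.45 grasp [467.4   4.8 159.3] yaw -169.07 d tool [-138.7 -216.9   29.3] rot [ 0.     -0.0002 -0.0017] F [-0.8 -0.7 -2. ] w 19.9
```

Converted, 30 mm is 0.6, -28 mm is -0.56, -0.002 rad / 4 = -0.0005.

```bash
echo '[[[-0.3,-0.48,0,0,0,-0.0005],[-0.36,-0.56,0,0,0,0],[-0.36,-0.56,0,0,0,0],[-0.36,-0.56,0,0,0,0],[-0.36,-0.56,0,0,0,0],[-0.36,-0.56,0,0,0,0],[-0.36,-0.56,0,0,0,0],[-0.31,-0.5,0,0,0,0],[0,0,0,0,0,0],[0,0,0.6,0,0,0]]]' | python3 -m pendant
echo '[[[0,0,0,0,0,0],[0,0,0,0,0,0]]]' | python3 -m pendant
python3 -c "
from h import *
delta([644.7,-181.9,100],191.03)
from station import r
a=r.snapshot('scene');b=r.snapshot('top');pickle.dump([a,b],open('s1.pkl','wb'))
cv2.imwrite('pics/p1.png',np.hstack([cv2.resize(a['frame'][200:340,230:360],(400,431)),cv2.resize(b['frame'][135:215,290:365],(400,431))]))"
```

```text
t: 5.45
tcp_pos: [646.7, -182.1, 303.0]
tool_rot: [-3.14, 0.003, -2.948]
wrist_force: [0.5, 0.3, -2.1]
grip_width: 19.9
gripper_force: 30.0
t: 5.65
tcp_pos: [645.0, -180.9, 300.7]
tool_rot: [3.14, -0.002, -2.947]
wrist_force: [-0.2, 0.3, -0.7]
grip_width: 20.0
gripper_force: 30.0
t 5.65 grasp [ 644.5 -180.7  128.7] yaw -168.84 d tool [-0.  -1.2 28.7] rot [ 0.0013 -0.0024  0.0023] F [-0.2  0.3 -0.7] w 20.0
```

View pics/p1.png

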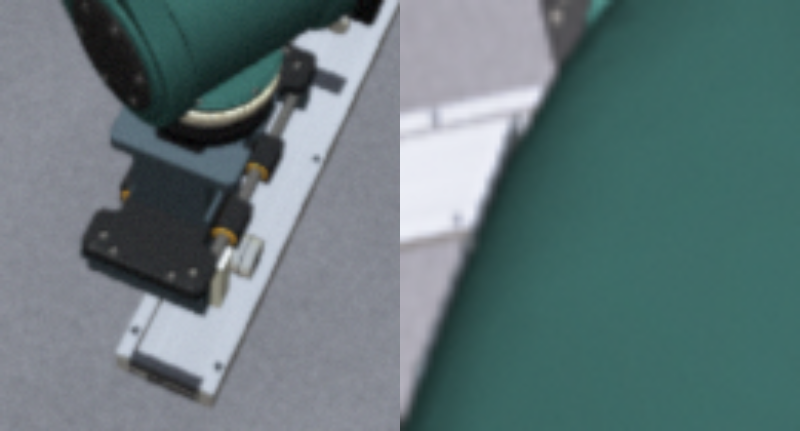

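The scene view shows the blade (around 218,280) behind the roller (250,255), above the lane. I'll lower it, then push.

Converted, 10 mm is 0.2, 6 mm is 0.12, 0.002 rad / 4 = 0.0005.

```bash
echo '[[[0,-0.02,0.2,0,0,0.0005],[0,0,0.2,0,0,0],[0,0,0.12,0,0,0],[0,0,0.07,0,0,0],[0,0,0,0,0,0],[0,0,0,0,0,0]]]' | python3 -m pendant
python3 -c "
from h import *
delta([644.7,-181.9,99.2],191.03)"
```

```text
t: 6.35
tcp_pos: [645.8, -182.3, 272.3]
tool_rot: [-3.142, 0.0, -2.948]
wrist_force: [0.1, 0.5, -1.4]
grip_width: 19.8
gripper_force: 30.0
t 6.35 grasp [ 645.8 -182.3  100.3] yaw -168.93 d tool [1.  0.6 1.1] rot [-0.      0.0001  0.0007] F [ 0.1  0.5 -1.4] w 19.8
```

Converted, 4 mm is 0.08, 3 mm is 0.06.

```bash
echo '[[[0.02,0.06,0.02,0,0,0],[0,0.08,0,0,0,0],[0,0.08,0,0,0,0],[0,0.06,0,0,0,0],[0,0.04,0,0,0,0],[0,0.04,0,0,0,0],[0,0.04,0,0,0,0],[0,0.04,0,0,0,0],[0,0.04,0,0,0,0],[0,0.04,0,0,0,0]]]' | python3 -m pendant
echo '[[[0,0.04,0,0,0,0],[0,0.06,0,0,0,0],[0,0.08,0,0,0,0],[0,0.1,0,0,0,0],[0,0.1,0,0,0,0],[0,0.1,0,0,0,0],[0,0.1,0,0,0,0],[0,0.1,0,0,0,0],[0,0.1,0,0,0,0],[0,0.1,0,0,0,0]]]' | python3 -m pendant
python3 -c "
from h import *
delta([609.0,1.7,99.2],191.03)
from station import r
a=r.snapshot('scene')
cv2.imwrite('pics/p2.png',cv2.resize(a['frame'][170:340,230:380],(600,600)))"
```

```text
t: 7.35
tcp_pos: [639.7, -156.8, 271.3]
tool_rot: [-3.142, 0.0, -2.948]
wrist_force: [-0.3, -0.8, -1.4]
grip_width: 19.7
gripper_force: 30.0
t: 8.35
tcp_pos: [631.2, -113.3, 271.2]
tool_rot: [3.142, -0.0, -2.948]
wrist_force: [0.3, -0.3, -1.6]
grip_width: 20.1
gripper_force: 30.0
t 8.35 grasp [ 631.2 -113.3   99.2] yaw -168.93 d tool [ -0.3 117.2   0. ] rot [ 0.     -0.      0.0007] F [ 0.3 -0.3 -1.6] w 20.1
```

View pics/p2.png

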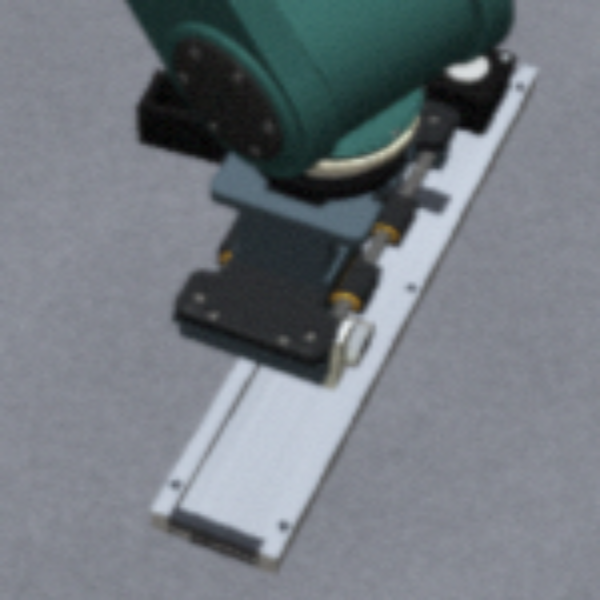

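The blade is against the roller at about (355,342), and it is being pushed along the lane.

Converted, 6 mm is 0.12, 5 mm is 0.1.

```bash
for i in 1; do echo '[[[0,0.1,0,0,0,0],[0,0.12,0,0,0,0],[0,0.12,0,0,0,0],[0,0.12,0,0,0,0],[0,0.12,0,0,0,0],[0,0.12,0,0,0,0],[0,0.12,0,0,0,0],[0,0.12,0,0,0,0],[0,0.12,0,0,0,0],[0,0.12,0,0,0,0]]]' | python3 -m pendant; done
echo '[[[0,0.12,0,0,0,0],[0,0.12,0,0,0,0],[0,0.12,0,0,0,0],[0,0.1,0,0,0,0],[0,0.1,0,0,0,0],[0,0.08,0,0,0,0],[0,0.08,0,0,0,0],[0,0.06,0,0,0,0],[0,0.06,0,0,0,0],[0,0.06,0,0,0,0]]]' | python3 -m pendant
python3 -c "
from h import *
delta([609.0,1.7,99.2],191.03)"
```

```text
t: 9.4
tcp_pos: [619.9, -55.4, 271.3]
tool_rot: [-3.142, 0.0, -2.948]
wrist_force: [-0.3, -0.1, -0.6]
grip_width: 19.9
gripper_force: 30.0
t: 10.4
tcp_pos: [611.3, -11.5, 271.2]
tool_rot: [-3.142, -0.0, -2.948]
wrist_force: [0.1, 0.7, -0.3]
grip_width: 20.0
gripper_force: 30.0
t 10.4 grasp [611.3 -11.5  99.2] yaw -168.93 d tool [-0.3 13.4  0. ] rot [-0.     -0.      0.0007] F [ 0.1  0.7 -0.3] w 20.0
```

Converted, 3 mm is 0.06, 2 mm is 0.04.

```bash
echo '[[[0,0.06,0,0,0,0],[0,0.06,0,0,0,0],[0,0.06,0,0,0,0],[0,0.04,0,0,0,0],[0,0.04,0,0,0,0],[0,0.04,0,0,0,0],[0,0.04,0,0,0,0],[0,0.04,0,0,0,0],[0,0.04,0,0,0,0],[0,0.02,0,0,0,0]]]' | python3 -m pendant
echo '[[[0,0.02,0,0,0,0],[0,0.02,0,0,0,0],[0,0.02,0,0,0,0],[0,0.02,0,0,0,0],[0,0.02,0,0,0,0],[0,0.02,0,0,0,0],[0,0,0,0,0,0],[0,0,0,0,0,0],[0,0,0,0,0,0]]]' | python3 -m pendant
python3 -c "
from h import *
delta([609.0,1.7,99.2],191.03)
from station import r
a=r.snapshot('scene')
cv2.imwrite('pics/p3.png',cv2.resize(a['frame'][170:300,260:390],(600,600)))"
```

```text
t: 11.4
tcp_pos: [607.0, 10.1, 271.2]
tool_rot: [3.141, -0.0, -2.948]
wrist_force: [-0.5, -0.8, -0.5]
grip_width: 19.6
gripper_force: 30.0
t: 12.3
tcp_pos: [605.9, 15.8, 271.2]
tool_rot: [-3.142, -0.0, -2.948]
wrist_force: [0.1, -0.4, -1.9]
grip_width: 19.7
gripper_force: 30.0
t 12.3 grasp [605.9  15.8  99.2] yaw -168.93 d tool [ -0.3 -14.4   0. ] rot [-0.     -0.      0.0007] F [ 0.1 -0.4 -1.9] w 19.7
```

View pics/p3.png

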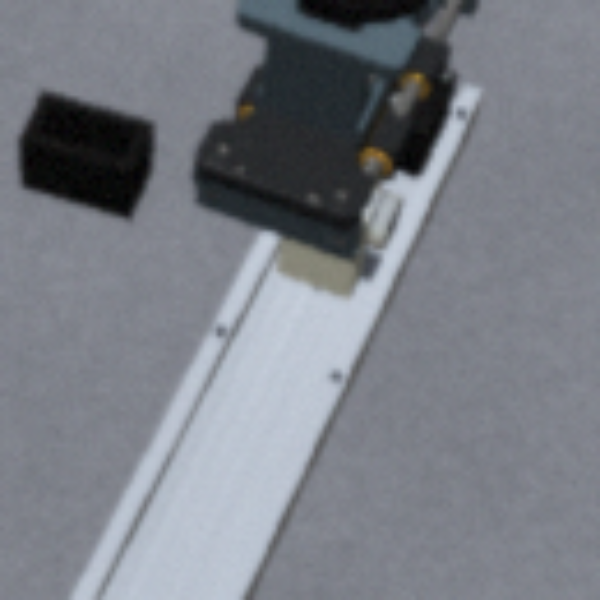

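The roller is over the hump, between it and the plunger, at about (382,218), and there is a gap to the blade. I'll now creep up on it.

Converted, 1 mm is 0.02.

```bash
echo '[[[0,0.02,0,0,0,0],[0,0.02,0,0,0,0],[0,0.02,0,0,0,0],[0,0.02,0,0,0,0],[0,0.02,0,0,0,0],[0,0.02,0,0,0,0],[0,0.02,0,0,0,0],[0,0.02,0,0,0,0]]]' | python3 -m pendant | grep -E "tcp|wrist"
echo '[[[0,0.02,0,0,0,0],[0,0.02,0,0,0,0],[0,0.02,0,0,0,0],[0,0.02,0,0,0,0]]]' | python3 -m pendant| grep -E "tcp|wrist"
echo '[[[0,0.02,0,0,0,0],[0,0.02,0,0,0,0],[0,0,0,0,0,0]]]' | python3 -m pendant| grep -E "tcp|wrist"
echo '[[[0,0.02,0,0,0,0],[0,0.02,0,0,0,0],[0,0,0,0,0,0]]]' | python3 -m pendant| grep -E "tcp|wrist"
```

```text
tcp_pos: [604.4, 23.7, 271.3]
wrist_force: [-0.5, -0.4, -2.3]
tcp_pos: [603.6, 27.6, 271.2]
wrist_force: [-0.6, 0.4, -1.7]
tcp_pos: [603.2, 29.6, 271.2]
wrist_force: [0.3, -0.4, -1.7]
tcp_pos: [602.9, 31.6, 271.2]
wrist_force: [0.2, 0.1, -0.9]
```

Converted, 1 mm is 0.02.

```bash
for i in 1; do
echo '[[[0,0.02,0,0,0,0],[0,0.02,0,0,0,0],[0,0,0,0,0,0]]]' | python3 -m pendant| grep -E "tcp|wrist"
echo '[[[0,0.02,0,0,0,0],[0,0,0,0,0,0]]]' | python3 -m pendant| grep -E "tcp|wrist"
echo '[[[0,0.02,0,0,0,0],[0,0,0,0,0,0]]]' | python3 -m pendant| grep -E "tcp|wrist"
echo '[[[0,0.02,0,0,0,0],[0,0,0,0,0,0]]]' | python3 -m pendant| grep -E "tcp|wrist"
done
```

```text
tcp_pos: [602.5, 33.6, 271.2]
wrist_force: [1.1, -0.8, -2.0]
tcp_pos: [602.3, 34.5, 271.2]
wrist_force: [0.4, 0.5, -0.4]
tcp_pos: [602.1, 35.5, 271.2]
wrist_force: [0.5, 0.7, -1.5]
tcp_pos: [601.9, 36.5, 271.2]
wrist_force: [0.9, 0.6, -1.4]
```

```bash

echo '[[[0,0.02,0,0,0,0],[0,0,0,0,0,0]]]' | python3 -m pendant| grep -E "tcp|wrist"
echo '[[[0,0.02,0,0,0,0],[0,0,0,0,0,0]]]' | python3 -m pendant| grep -E "tcp|wrist"
echo '[[[0,0.02,0,0,0,0],[0,0,0,0,0,0]]]' | python3 -m pendant| grep -E "tcp|wrist"
echo '[[[0,0.02,0,0,0,0],[0,0,0,0,0,0]]]' | python3 -m pendant| grep -E "tcp|wrist"
```

```text
tcp_pos: [601.7, 37.4, 271.2]
wrist_force: [-0.6, -0.6, -1.2]
tcp_pos: [601.6, 38.3, 271.3]
wrist_force: [1.3, -2.8, -2.2]
tcp_pos: [601.4, 39.3, 271.3]
wrist_force: [0.4, -4.1, -1.7]
tcp_pos: [601.2, 40.3, 271.3]
wrist_force: [0.0, -5.0, -0.8]
```

Converted, 1 mm is 0.02.

```bash

echo '[[[0,0.02,0,0,0,0],[0,0,0,0,0,0]]]' | python3 -m pendant| grep -E "tcp|wrist"
echo '[[[0,0.02,0,0,0,0],[0,0,0,0,0,0]]]' | python3 -m pendant| grep -E "tcp|wrist"
echo '[[[0,0.01,0,0,0,0],[0,0,0,0,0,0]]]' | python3 -m pendant| grep -E "tcp|wrist"
echo '[[[0,0.01,0,0,0,0],[0,0,0,0,0,0]]]' | python3 -m pendant| grep -E "tcp|wrist"
```

```text
tcp_pos: [601.0, 41.3, 271.3]
wrist_force: [0.4, -5.2, -2.0]
tcp_pos: [600.8, 42.3, 271.3]
wrist_force: [0.8, -5.1, -1.4]
tcp_pos: [600.7, 42.7, 271.3]
wrist_force: [1.7, -6.1, -0.3]
tcp_pos: [600.6, 43.2, 271.3]
wrist_force: [0.6, -6.0, -1.9]
```

Converted, 0.4 mm is 0.008.

```bash

echo '[[[0,0.008,0,0,0,0],[0,0,0,0,0,0]]]' | python3 -m pendant| grep -E "tcp|wrist"
echo '[[[0,0.006,0,0,0,0],[0,0,0,0,0,0]]]' | python3 -m pendant| grep -E "tcp|wrist"
echo '[[[0,0.004,0,0,0,0],[0,0,0,0,0,0]]]' | python3 -m pendant| grep -E "tcp|wrist"
```

```text
tcp_pos: [600.5, 43.6, 271.3]
wrist_force: [0.7, -6.2, -0.8]
tcp_pos: [600.5, 43.8, 271.3]
wrist_force: [1.2, -6.1, -1.1]
tcp_pos: [600.5, 44.0, 271.3]
wrist_force: [0.6, -7.3, -1.0]
```

Converted, 0.2 mm is 0.004.

```bash

echo '[[[0,0.004,0,0,0,0],[0,0,0,0,0,0]]]' | python3 -m pendant| grep -E "tcp|wrist"
echo '[[[0,0.004,0,0,0,0],[0,0,0,0,0,0]]]' | python3 -m pendant| grep -E "tcp|wrist"
```

```text
tcp_pos: [600.4, 44.1, 271.3]
wrist_force: [1.3, -7.7, -1.0]
tcp_pos: [600.4, 44.2, 271.3]
wrist_force: [1.3, -9.7, -0.9]
```

Converted, 0.05 mm is 0.001.

```bash

echo '[[[0,0.001,0,0,0,0],[0,0,0,0,0,0],[0,0,0,0,0,0]]]' | python3 -m pendant| grep -E "tcp|wrist"
echo '[[[0,0,0,0,0,0],[0,0,0,0,0,0],[0,0,0,0,0,0],[0,0,0,0,0,0]]]' | python3 -m pendant| grep -E "tcp|wrist"
echo '[[[0,0,0,0,0,0],[0,0,0,0,0,0],[0,0,0,0,0,0],[0,0,0,0,0,0]]]' | python3 -m pendant| grep -E "tcp|wrist"
echo '[[[0,0,0,0,0,0],[0,0,0,0,0,0],[0,0,0,0,0,0]]]' | python3 -m pendant| grep -E "tcp|wrist"
```

```text
tcp_pos: [600.4, 44.2, 271.3]
wrist_force: [0.7, -10.1, -1.6]
tcp_pos: [600.4, 44.2, 271.3]
wrist_force: [1.3, -10.2, -1.8]
tcp_pos: [600.4, 44.2, 271.3]
wrist_force: [1.1, -9.3, -0.6]
tcp_pos: [600.4, 44.2, 271.3]
wrist_force: [1.2, -8.9, -0.8]
```

Converted, 0.1 mm is 0.002.

```bash

echo '[[[0,0.002,0,0,0,0],[0,0,0,0,0,0]]]' | python3 -m pendant| grep -E "tcp|wrist"
echo '[[[0,0.002,0,0,0,0],[0,0,0,0,0,0]]]' | python3 -m pendant| grep -E "tcp|wrist"
echo '[[[0,0,0,0,0,0],[0,0,0,0,0,0],[0,0,0,0,0,0],[0,0,0,0,0,0],[0,0,0,0,0,0]]]' | python3 -m pendant| grep -E "tcp|wrist"
echo '[[[0,0,0,0,0,0],[0,0,0,0,0,0],[0,0,0,0,0,0],[0,0,0,0,0,0],[0,0,0,0,0,0]]]' | python3 -m pendant| grep -E "tcp|wrist"
echo '[[[0,0,0,0,0,0]]]' | python3 -m pendant| grep -E "^t:|tcp|wrist"
```

```text
tcp_pos: [600.4, 44.3, 271.3]
wrist_force: [0.8, -10.3, -0.2]
tcp_pos: [600.4, 44.4, 271.3]
wrist_force: [1.8, -10.5, -0.2]
tcp_pos: [600.4, 44.3, 271.3]
wrist_force: [1.2, -11.4, -1.3]
tcp_pos: [600.4, 44.3, 271.3]
wrist_force: [1.2, -10.1, -0.9]
t: 20.55
tcp_pos: [600.4, 44.4, 271.3]
wrist_force: [1.2, -9.5, -1.5]
```

Converted, -0.4 mm is -0.008, -0.3 mm is -0.006.

```bash

for i in 1; do echo '[[[0,-0.006,0,0,0,0],[0,-0.006,0,0,0,0],[0,-0.006,0,0,0,0],[0,-0.008,0,0,0,0],[0,-0.008,0,0,0,0],[0,-0.008,0,0,0,0],[0,-0.008,0,0,0,0],[0,-0.008,0,0,0,0],[0,-0.008,0,0,0,0],[0,-0.008,0,0,0,0]]]' | python3 -m pendant| grep -E "tcp|wrist"
echo '[[[0,-0.008,0,0,0,0],[0,-0.008,0,0,0,0],[0,-0.008,0,0,0,0],[0,-0.008,0,0,0,0],[0,-0.006,0,0,0,0],[0,-0.006,0,0,0,0],[0,-0.006,0,0,0,0],[0,-0.006,0,0,0,0],[0,-0.006,0,0,0,0],[0,-0.006,0,0,0,0]]]' | python3 -m pendant| grep -E "tcp|wrist"
echo '[[[0,-0.006,0,0,0,0],[0,-0.006,0,0,0,0],[0,-0.006,0,0,0,0],[0,-0.006,0,0,0,0],[0,-0.006,0,0,0,0],[0,-0.006,0,0,0,0],[0,-0.006,0,0,0,0],[0,-0.006,0,0,0,0],[0,-0.006,0,0,0,0],[0,-0.006,0,0,0,0]]]' | python3 -m pendant| grep -E "tcp|wrist"; done
```

```text
tcp_pos: [601.0, 41.1, 271.2]
wrist_force: [0.3, -2.8, -1.8]
tcp_pos: [601.6, 37.8, 271.2]
wrist_force: [0.2, 0.0, -1.9]
tcp_pos: [602.2, 34.9, 271.2]
wrist_force: [0.3, -0.0, -1.2]
```

Converted, -3 mm is -0.06, -2 mm is -0.04.

```bash

echo '[[[0,-0.01,0,0,0,0],[0,-0.01,0,0,0,0],[0,-0.02,0,0,0,0],[0,-0.02,0,0,0,0],[0,-0.02,0,0,0,0],[0,-0.02,0,0,0,0],[0,-0.04,0,0,0,0],[0,-0.04,0,0,0,0],[0,-0.06,0,0,0,0],[0,-0.06,0,0,0,0]]]' | python3 -m pendant| grep -E "tcp|wrist"
echo '[[[0,-0.08,0,0,0,0],[0,-0.1,0,0,0,0],[0,-0.1,0,0,0,0],[0,-0.1,0,0,0,0],[0,0,-0.2,0,0,0],[0,0,-0.4,0,0,0],[0,0,-0.4,0,0,0],[0,0,-0.2,0,0,0],[0,0,0,0,0,-0.0065],[0,0,0,0,0,-0.0065]]]' | python3 -m pendant| grep -E "tcp|wrist"
python3 -c "
from h import *
delta([467.5,4.8,159.2],194.05)
from station import r
a=r.snapshot('scene');pickle.dump(a,open('s2.pkl','wb'))
cv2.imwrite('pics/p4.png',cv2.resize(a['frame'][160:300,250:390],(600,600)))"
```

```text
tcp_pos: [605.1, 19.9, 271.2]
wrist_force: [-0.1, 0.2, -0.6]
tcp_pos: [608.5, 1.6, 331.0]
wrist_force: [0.3, -0.5, -1.9]
t 25.55 grasp [608.5   1.6 159. ] yaw -165.81 d tool [135.9  37.7  -0.2] rot [ 0.     -0.0001  0.0024] F [ 0.3 -0.5 -1.9] w 19.7
```

View pics/p4.png

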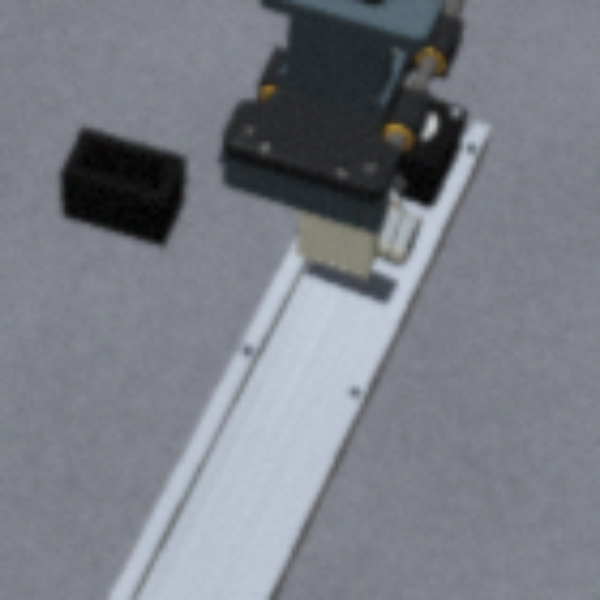

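The roller (around 395,235) lies between the hump (355,280) and the plunger, and the paddle hangs upright. I'm taking it back to the recorded pose over the holder.

Converted, 30 mm is 0.6, 25 mm is 0.5.

```bash

echo '[[[0.5,0.14,0,0,0,0],[0.6,0.16,0,0,0,0],[0.6,0.16,0,0,0,0],[0.5,0.14,0,0,0,0],[0.3,0.08,0,0,0,0],[0.14,0.04,0,0,0,0],[0.078,0.034,0,0,0,0],[0,0,0,0,0,0],[0,0,0,0,0,0],[0,0,0,0,0,0]]]' | python3 -m pendant| grep -E "tcp|wrist"
python3 -c "
from h import *
delta([467.5,4.8,159.2],194.05)"
```

```text
tcp_pos: [468.4, 5.0, 331.3]
wrist_force: [-0.3, 0.3, -1.2]
t 26.6 grasp [468.4   5.  159.3] yaw -165.95 d tool [1.  0.  0.1] rot [-0.0001  0.0003  0.    ] F [-0.3  0.3 -1.2] w 19.9
```

Converted, 10 mm is 0.2, 7 mm is 0.14.

```bash

echo '[[[0.016,0,0.2,0,0,0],[0,0,0.2,0,0,0],[0,0,0.14,0,0,0],[0,0,0,0,0,0],[0,0,0.06,0,0,0],[0,0,0.06,0,0,0],[0,0,0.06,0,0,0],[0,0,0.06,0,0,0],[0,0,0,0,0,0]]]' | python3 -m pendant| grep -E "tcp|wrist"
echo '[[[0,0,0.06,0,0,0],[0,0,0.08,0,0,0],[0,0,0.08,0,0,0],[0,0,0.08,0,0,0],[0,0,0,0,0,0]]]' | python3 -m pendant| grep -E "tcp|wrist"
```

```text
tcp_pos: [466.9, 4.9, 291.9]
wrist_force: [0.2, -0.0, -1.4]
tcp_pos: [466.8, 4.9, 276.6]
wrist_force: [-0.4, -0.1, -1.2]
```

No contact forces, and the blade is 20 mm into the slot. I'll go on down to the floor.

Converted, 4 mm is 0.08, 3 mm is 0.06.

```bash

echo '[[[-0.012,0,0.08,0,0,0],[0,0,0.08,0,0,0],[0,0,0.06,0,0,0],[0,0,0.04,0,0,0],[0,0,0.02,0,0,0],[0,0,0,0,0,0]]]' | python3 -m pendant| grep -E "tcp|wrist"
echo '[[[0,0,0.01,0,0,0],[0,0,0.006,0,0,0],[0,0,0,0,0,0]]]' | python3 -m pendant| grep -E "tcp|wrist"
```

```text
tcp_pos: [467.5, 5.0, 263.1]
wrist_force: [-0.0, 1.1, -2.4]
tcp_pos: [467.6, 5.0, 262.5]
wrist_force: [-1.2, -0.2, -2.0]
```

Converted, 0.4 mm is 0.008, 0.3 mm is 0.006.

```bash

echo '[[[0,0,0.008,0,0,0],[0,0,0.006,0,0,0],[0,0,0,0,0,0]]]' | python3 -m pendant| grep -E "tcp|wrist"
echo '[[[0,0,0,0,0,0],[0,0,0,0,0,0],[0,0,0,0,0,0],[0,0,0,0,0,0],[0,0,0,0,0,0],[0,0,0,0,0,0]]]' | python3 -m pendant 60| grep -E "tcp|wrist|width"
echo '[[[0,0,-0.1,0,0,0],[0,0,-0.3,0,0,0],[0,0,-0.6,0,0,0],[0,0,-0.6,0,0,0],[0,0,-0.6,0,0,0],[0,0.8,0,0,0,0],[0,0.9,0,0,0,0],[0,0.9,0,0,0,0],[0,0.9,0,0,0,0],[0,0.9,0,0,0,0]]]' | python3 -m pendant| grep -E "tcp|wrist"
echo '[[[0,0.9,0,0,0,0],[0,0.9,0,0,0,0],[0,0,0,0,0,0],[0,0,0,0,0,0],[0,0,0,0,0,0]]]' | python3 -m pendant| grep -E "^t:|tcp|wrist"
python3 -c "
from h import *
from station import r
a=r.snapshot('scene');b=r.snapshot('top');pickle.dump([a,b],open('s3.pkl','wb'))
cv2.imwrite('pics/p5.png',np.hstack([cv2.resize(a['frame'][165:265,255:375],(400,333)),cv2.resize(b['frame'][145:235,235:343],(400,333))]))"
```

```text
tcp_pos: [467.6, 5.0, 261.7]
wrist_force: [-0.1, -0.5, -1.1]
tcp_pos: [467.6, 5.0, 261.7]
wrist_force: [-0.3, -0.2, 0.5]
grip_width: 59.5
tcp_pos: [413.3, 220.0, 372.3]
wrist_force: [2.0, 0.1, -0.2]
t: 31.3
tcp_pos: [392.4, 305.1, 371.7]
wrist_force: [-0.0, -0.0, -0.2]
```

View pics/p5.png

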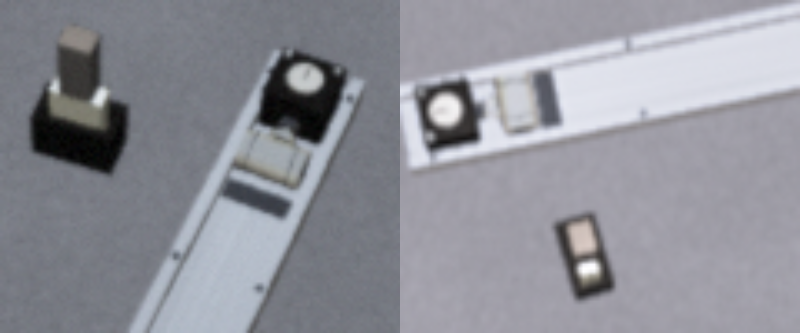

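The paddle stands upright in its holder at (78,85) in the left half. The roller, at (270,155) left and (516,102) right, rests between the hump and the plunger, about 12 mm before the head's origin. Handing in.

```bash
python3 -c "
from station import r
print(r.hand_in())"
```

```text
the job is handed in; nothing more can be done
None
```

The job is handed in, with no verdict returned: the roller was pressed on the plunger's hard stop at about 10 N for over 2 s and left between hump and plunger, and the paddle is back upright in its holder, at about 31 s of the 72 s allowed.

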